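# Lock the tube shaker's platform with its collar and retaining clip

### The arm

A 7-joint arm with a two-finger parallel gripper is mounted at the origin on the work surface. World frame = base frame: x ahead of the robot, y to its left, z up, the work surface at z = 0. Lengths are in m, angles in rad, forces in N, time in s.
With the tool pointing down it reaches from about 0.425 to 1.025 m from the base axis. Payload 3.6 kg.
Tool frame: the origin (TCP) lies midway between the tips of the shut fingers; the grasp point (between the pads) lies ctrl.hold_point_z behind it (ctrl.hold_point_z is the distance from the TCP to the grasp point, in m); z points along the fingers, y is the direction in which the jaws open and shut (so a half turn about z gives the same grasp; the last joint's range is limited). The gripper opens to 85 mm and grips with 20 to 120 N. Pads are 22 mm wide; open, the fingers measure 114 mm over their backs; the gripper's body (76 mm by 85 mm) begins 54 mm behind the grasp point. The pads swing forward as they close: fully open they stand 13 mm farther back than shut.
Start: joints at [-1.23, 0.591, 0.048, 1.609, -0.033, 0.943, -0.034], TCP at [0.305, 0.658, 0.231] pointing down, gripper open.
Joint ranges: [-2.69, 2.69], [-0.47, 2.24], [-1.27, 1.36], [0.19, 2.51], [-1.53, 4.68], [0.08, 2.07], [-3.09, 3.09]. Speed limits (rad/s): [2.57, 2.57, 3.14, 3.14, 3.14, 3.14, 3.14].

### API

Orientations are given as a unit quaternion [x, y, z, w].
In Python, from cell import ctrl, viewer gives the robot as it stands.
- The arm moves only by the shell command python3 -m handwheel 'ROWS'. ROWS is JSON, a list that holds one entry, the list of rows, each a list of 7 numbers: the finger opening in m, from 0 to 0.0854, then the shift along the tool's x, y, z in m, then the turn, a rotation vector about the tool's x, y, z in rad. A call has exactly 8 rows; each row is the pose to reach, as a shift and turn from the pose commanded when the call began, along the tool's axes at that moment; what a row does not reach only later rows make up. A row lasts 1/8 s, in which the tool goes at most 62.5 mm and 10.7 degrees, less where a joint would pass 70% of its speed; a pose out of reach is approached as far as the arm can. A call with a gripper value outside its range is refused whole. The fingers move at their own pace and stop on an object; the grip force is fixed at half the most. Time passes only in rows, so rows that repeat a pose let the fingers close, or fill a call up. It gives the time, the measured TCP pose, the force and the opening at its end, in the units of the state.
- ctrl.observe(): the state, without advancing time (a new reading comes with each control period).
- viewer.read_camera(name): name is "scene" or "side" or "wrist"; returns (picture, depth): 400x640x3 uint8, red, green, blue; 400x640 float32, m along the optical axis (not along the pixel's ray), 0 where there is no reading.
- viewer.calibration(name): a dict with "mtx" (3x3 intrinsics, pixels), "rvec" (rotation vector, rad) and "tvec" (3), from world to camera coordinates, as OpenCV has them; the wrist camera has in their place "hand_eye" (4x4, takes a point from camera to tool coordinates, whose origin is the TCP and whose axes are the flange's). Camera axes: x right, y down, z forward; pixel columns grow to the right and rows downward; lengths in m; the calibration is good to about 2 mm. A picture is of the moment at which its call begins: read the wrist's pose just before it. calibration takes no time and is no camera call.
- ctrl.finish_job(): hands the job in, once; it reports no verdict.
The state is a dict: "clock": time; "joints": joint angles; "joint_velocities": joint speeds; "joint_efforts": joint torques, N m; "tcp_pos": TCP position; "tool_rot": TCP orientation; "force": force on the tool from outside, world axes, zero at the start; "ft_torque": the same for the moment, N m; "gripper_width": opening from 0.0 (shut) to 1.0 (fully open).
Only numpy, scipy, OpenCV 4.12 (cv2) and the standard library are available. Lean on these libraries where they do the work, as an engineer would, in place of code of your own. Each camera call takes 0.05 s, during which the arm holds its last target.

### The job

Slip the loose collar over the shaker's spindle so that it sits down on the hub, let go of it, and then push the open retaining clip sideways, flat on top of the collar, into the spindle's groove until it snaps fully home. The platform rides on soft mounts and gives as you push, so go by feel and gently: about 1 kg of push is enough, never more than 2 kg, do not lean on the platform or drive it onto its end stop, leave the other things where they are, and let go when done.

Things in the scene. Friction and masses are not known exactly. Their poses are not given: they have to be found in the camera images.
- shaker: tube shaker: cream housing 200 x 200 mm, its top 62 mm above the table on which it stands; origin at the centre of its underside, z up. It carries a round platform with an upright spindle
- platform: round aluminium shaker platform, 190 mm dia, 10 mm thick, with 8 short capped tubes (centres 78 mm from the axis, tops 94 mm above the table) and the spindle in its middle. Origin: centre of its underside, 66 mm above the table. It moves sideways only, on soft springs: gives about 1.25 mm per N in any horizontal direction, returns when let go, and must not be driven onto its hard stop at 18 mm
- spindle (a point): on the spindle's axis, 104 mm above the table: where the seated clip's underside belongs; z up; moves with the platform. The hub under the collar (60 mm dia) tops out 24 mm below this point. Spindle 20 mm dia from hub to 1 mm below the point; groove 14 mm dia from 1 mm below to 7 mm above; head 20 mm dia to 13 mm above, tapering to 10 mm dia at the tip 23 mm above
- collar: plain aluminium collar (short thick tube): 52 mm outside dia, 25 mm bore, 24 mm high, about 60 g, standing upright on the mat; origin at the centre of its underside, z along its bore (up). When it sits on the hub its top is level with spindle and the clip slides on it
- clip: flat U-shaped steel retaining clip with an upright grey plastic grip tab, 80 g, lying on the mat; plate 4 mm thick. Origin: middle of the eye, on the underside; x points out of the open mouth (push along +x), z up. Two springy jaws, 27 mm over their outsides, reach to x = +6; a solid bridge 30 mm wide from x = -7 (meets the groove when home) to -20, then a shank 18 mm wide to x = -61 mm
- clip_eye (a point): the clip's origin (axes as clip); coincides with spindle when the clip is home. Nubs inside the jaws (5 mm dia, at x = +3.5 mm, 10 mm gap at rest) must spread about 2 mm each to pass the 14 mm groove; then they spring in behind it and pull the clip home. That takes roughly 6 to 11 N of push, and then the force drops suddenly. It goes on from any side of the spindle
- clip_tab (a point): middle of the clip's upright grip tab, 55 mm behind the eye (clip x = -55 mm) and 26 mm above the clip's underside; axes as clip. The tab is 10 mm thick along clip x, 24 mm wide along y, and reaches from 4 to 39 mm above the underside: grip it from above across its 10 mm thickness
- mat: black rubber service mat 240 x 200 x 3 mm, fixed on the table, carrying clip, collar and small bystanders; origin at the centre of its underside
- washer: bystander: small flat steel washer, 26 mm dia, 5 mm high, on the mat; origin centre of underside
- vial: bystander: amber vial, 22 mm dia, 42 mm high, on the mat; origin centre of underside
- driver: bystander: screwdriver 150 mm long lying on the table; origin centre of underside
- reagent: bystander: white bottle 54 mm dia, 110 mm high; origin centre of underside
- jar: bystander: clear jar 60 mm dia, 70 mm high; origin centre of underside
- tipbox: bystander: blue box 85 x 120 x 55 mm; origin centre of underside
- dish: bystander: white bowl 70 mm dia, 30 mm high; origin centre of underside
Not all that is in view belongs to the job. What is shaped like the collar but pink is not meant.

How it is judged:
On the way, in this order (a step that is already met when the one before it is completed fails the run):
1. the collar sits on the hub around the spindle and has been let go (horizontal distance between collar and spindle below 0.0045 m and z of collar in the frame of spindle below -0.0215 m and angle between the z axis of collar and the z axis of spindle, either way round below 0.08 rad and contact force between the fingers and collar below 0.2 N), for 0.2 s.
2. the clip has snapped fully home in the groove above the collar (horizontal distance between clip_eye and spindle below 0.0025 m and z of clip_eye in the frame of spindle between -0.0025 and 0.003 m and angle between the z axis of clip_eye and the z axis of spindle, either way round below 0.12 rad and horizontal distance between collar and spindle below 0.0045 m and z of collar in the frame of spindle below -0.0215 m and angle between the z axis of collar and the z axis of spindle, either way round below 0.08 rad), for 0.2 s.
At the end, for the whole second after the job is handed in: The clip's eye is within 2.5 mm of the spindle's axis, its underside no more than 2.5 mm below or 3 mm above spindle, flat to 0.12 rad; the collar is around the spindle (within 4.5 mm of centred), down on the hub (at most 2.5 mm above it), flat to 0.08 rad; both released and at rest (all of step 2 and linear speed of each of clip, collar below 0.02 m/s); the robot touches nothing.
It fails at once if clip pressed against the spindle with more than 20 N (contact force between clip and platform above 20 N).
It fails at once if platform driven sideways onto its end stop (17 mm or more from its rest place over the middle of the housing) (horizontal distance between spindle and shaker above 0.017 m).
It fails at once if collar pressed down on the platform with more than 25 N (contact force between collar and platform above 25 N).
It fails at once if robot leaning on the platform with more than 15 N (contact force between any of the fingers, the arm and shaker above 15 N).
It fails at once if a bystander moved by more than 30 mm (distance of any of washer, vial, driver, reagent, jar, tipbox, dish from where it was at the start of the episode above 0.03 m).
It also fails if it takes over 61 s, if anything falls off the work surface, if the arm or the gripper's body presses on something with over 40 N, if the wrist force passes 120 N, or if a joint passes its speed limit or range.

## Working session

There is one attempt and no reset: what is moved stays moved. The work goes in short steps, Python scripts to look and compute and a shell command to move; the robot and the scene stay as the last step left them, time stands still between calls to the robot, and variables do not carry over. Pictures are saved under pics/ and viewed, and the job is handed in when it is done.

```bash
ls; mkdir -p pics; cat > h.py <<'E'
import numpy as np,cv2
from cell import ctrl,viewer
from scipy.spatial.transform import Rotation as R
def shot(name,fn):
    s=ctrl.observe(); im,d=viewer.read_camera(name)
    cv2.imwrite('pics/'+fn+'.png',im[:,:,::-1]); np.savez('pics/'+fn+'.npz',im=im,d=d,p=s['tcp_pos'],q=s['tool_rot'])
    return s,im,d
def cloud(name,fn):
    z=np.load('pics/'+fn+'.npz'); d=z['d']; c=viewer.calibration(name); K=np.array(c['mtx'])
    v,u=np.mgrid[:d.shape[0],:d.shape[1]]
    P=np.stack([(u-K[0,2])/K[0,0]*d,(v-K[1,2])/K[1,1]*d,d],-1)
    if 'rvec' in c:
        r=cv2.Rodrigues(np.array(c['rvec'],float))[0]; return (P-np.array(c['tvec']).ravel())@r, z['im'], d
    H=np.array(c['hand_eye']); P=P@H[:3,:3].T+H[:3,3]
    return P@R.from_quat(z['q']).as_matrix().T+z['p'], z['im'], d
E
python3 - <<'E'
from h import *
print(ctrl.observe(), ctrl.hold_point_z)
for n in ('scene','side','wrist'):
    shot(n,n+'0'); print(n,viewer.calibration(n))
E
```

```text
pics
{'clock': 0.0, 'joints': array([-1.23051258,  0.5921331 ,  0.04826016,  1.60986187, -0.03329395,
        0.94269323, -0.0337299 ]), 'joint_velocities': array([-0.00112461,  0.0012993 ,  0.00044522, -0.00031683, -0.00222131,
       -0.00186364,  0.00066156]), 'joint_efforts': array([ 1.76014428e-04, -5.48694277e+01,  1.54625013e+00, -1.98131579e+01,
        9.32922761e-03,  8.62317189e-03, -6.82558181e-06]), 'tcp_pos': array([0.30433991, 0.65709462, 0.23011503]), 'tool_rot': array([ 2.15153180e-01,  9.76579641e-01, -1.12979957e-03, -1.91234113e-04]), 'force': array([ 0.59849594, -0.25853552, -0.28750204]), 'ft_torque': array([ 0.03374782, -0.04321241, -0.00030832]), 'gripper_width': 1.0007910609106758} 0.0187
scene {'mtx': array([[428.71947151,   0.        , 323.50913628],
       [  0.        , 428.71947151, 196.52471464],
       [  0.        ,   0.        ,   1.        ]]), 'rvec': array([ 0.84103448,  2.47506835, -1.1576942 ]), 'tvec': array([ 0.46957025, -0.1455057 ,  1.57396237])}
side {'mtx': array([[451.17695031,   0.        , 324.13968081],
       [  0.        , 451.17695031, 192.56142866],
       [  0.        ,   0.        ,   1.        ]]), 'rvec': array([ 2.25079372, -0.62626536,  0.25297264]), 'tvec': array([-0.50686678,  0.28275828,  0.96427405])}
wrist {'mtx': array([[287.5063697 ,   0.        , 315.86642374],
       [  0.        , 287.5063697 , 199.47324171],
       [  0.        ,   0.        ,   1.        ]]), 'hand_eye': array([[-8.45721120e-06, -9.45152257e-01, -3.26630084e-01,
         8.42373992e-02],
       [ 9.99999947e-01, -1.14467060e-04,  3.05334978e-04,
        -1.27094569e-04],
       [-3.25976429e-04, -3.26630064e-01,  9.45152207e-01,
        -1.42267293e-01],
       [ 0.00000000e+00,  0.00000000e+00,  0.00000000e+00,
         1.00000000e+00]])}
```

View pics/scene0.png

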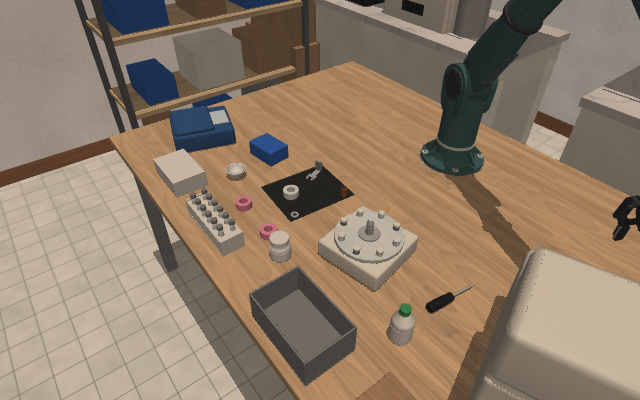

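View pics/side0.png

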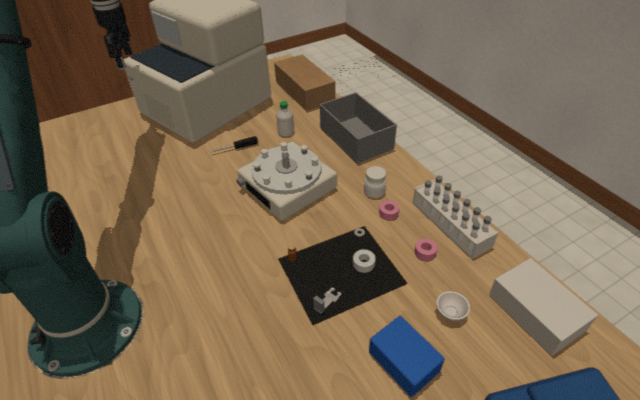

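View pics/wrist0.png

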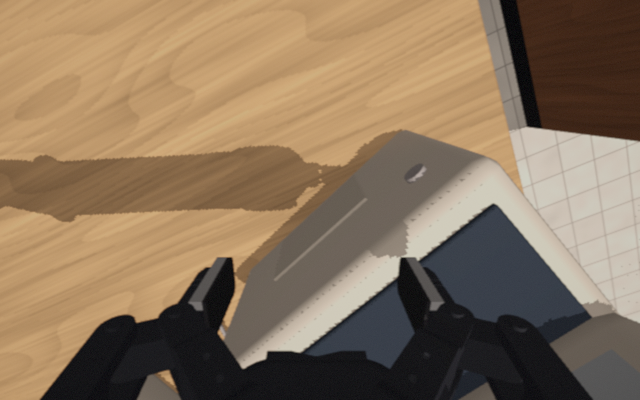

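Collar at scene (291,191) / side (364,261); clip at (315,172) / (326,299); spindle at (370,230) / (286,160). The amber vial is at (347,190). Now to get rough positions from depth.

```bash
python3 - <<'E'
from h import *
for n,pts in (('scene',dict(collar=(291,191),clip=(315,172),tab=(320,164),spin=(370,225),vial=(347,190),driver=(450,297))),('side',dict(collar=(364,261),clip=(332,297),tab=(320,300),spin=(286,148),vial=(292,252)))):
    P,im,d=cloud(n,n+'0')
    for k,(u,v) in pts.items():
        w=P[v-12:v+13,u-12:u+13].reshape(-1,3)
        print(n,k,P[v,u].round(4), 'zmax',w[:,2].max().round(4))
    Q=P.reshape(-1,3)
    # platform top annulus & spindle
    a=Q[(Q[:,2]>.1)&(Q[:,2]<.135)&(Q[:,0]>.3)&(Q[:,0]<.9)&(abs(Q[:,1])<.6)]
    u,v=dict(scene=(370,225),side=(286,150))[n]; c=P[v,u]
    m=np.linalg.norm(Q[:,:2]-c[:2],axis=1)<.02
    b=Q[m&(Q[:,2]>.095)]; print('spindle',b.mean(0).round(4),b.min(0).round(4),b.max(0).round(4))
    for lo,hi in ((.0895,.0985),(.0735,.079)):
        m=(np.linalg.norm(Q[:,:2]-c[:2],axis=1)<.11)&(Q[:,2]>lo)&(Q[:,2]<hi); b=Q[m];print('ring',lo,len(b),((b.min(0)+b.max(0))/2).round(4))
    # collar top
    c=P[pts['collar'][1],pts['collar'][0]]
    m=(np.linalg.norm(Q[:,:2]-c[:2],axis=1)<.06)&(Q[:,2]>.023)&(Q[:,2]<.032); b=Q[m]; print('collartop',len(b),((b.min(0)+b.max(0))/2).round(4),np.ptp(b,axis=0))
    c=P[pts['clip'][1],pts['clip'][0]]
    m=(np.linalg.norm(Q[:,:2]-c[:2],axis=1)<.07)&(Q[:,2]>.03)&(Q[:,2]<.06); b=Q[m]; print('tab',len(b),b.mean(0).round(4),np.ptp(b,axis=0))
    m=(np.linalg.norm(Q[:,:2]-c[:2],axis=1)<.05)&(Q[:,2]>.0055)&(Q[:,2]<.0095); b=Q[m]; print('plate',len(b),b.mean(0).round(4),np.ptp(b,axis=0))
E
```

```text
scene collar [ 0.589  -0.1793  0.0114] zmax 0.8899
scene clip [ 0.4588 -0.2228  0.0045] zmax 0.8899
scene tab [ 0.4426 -0.2155  0.0357] zmax 0.8899
scene spin [0.5751 0.1729 0.1172] zmax 0.8899
scene vial [ 0.432  -0.0822  0.0014] zmax 0.8899
scene driver [0.5191 0.4149 0.0225] zmax 0.8899
spindle [0.5724 0.1695 0.1107] [0.5604 0.1596 0.0951] [0.5795 0.1762 0.1261]
ring 0.0895 284 [0.5695 0.1662 0.094 ]
ring 0.0735 1966 [0.5684 0.1656 0.0763]
collartop 104 [ 0.596  -0.1712  0.0271] [0.04880815 0.05169321 0.00770457]
tab 29 [ 0.4449 -0.2235  0.0387] [0.01621598 0.02503611 0.0149481 ]
plate 77 [ 0.4662 -0.2122  0.007 ] [0.08147907 0.07512202 0.00379758]
side collar [ 0.5994 -0.1694  0.0056] zmax 0.8579
side clip [ 0.4809 -0.2173  0.0086] zmax 0.8579
side tab [ 0.4432 -0.2306  0.0438] zmax 0.8579
side spin [0.6026 0.2301 0.0809] zmax 0.8579
side vial [ 0.4565 -0.0775  0.0341] zmax 0.8579
spindle [0.5972 0.2324 0.0963] [0.5907 0.2268 0.0951] [0.6024 0.2386 0.098 ]
ring 0.0895 153 [0.5734 0.1853 0.0938]
ring 0.0735 934 [0.5777 0.1885 0.0763]
collartop 255 [ 0.5947 -0.1745  0.0273] [0.05345534 0.05207859 0.00833566]
tab 80 [ 0.4414 -0.229   0.0395] [0.01485574 0.02382222 0.01651278]
plate 245 [ 0.4811 -0.2157  0.007 ] [0.09730069 0.09174074 0.00387018]
```

```bash
cat >> h.py <<'E'
def plan(xyz,az,cmd=None):
    """target tcp world, azimuth(deg) of tool y, tool down -> shift, turn in tool axes from current measured pose"""
    s=ctrl.observe(); Rm=R.from_quat(s['tool_rot'])
    y=np.array([np.cos(np.radians(az)),np.sin(np.radians(az)),0]); z=np.array([0,0,-1.]); x=np.cross(y,z)
    T=R.from_matrix(np.stack([x,y,z],1))
    print('t',s['clock'],'tcp',s['tcp_pos'].round(4),'F',s['force'].round(2),'w',round(s['gripper_width'],3),'j',s['joints'].round(2))
    print('shift',Rm.inv().apply(np.array(xyz)-s['tcp_pos']).round(4),'turn',(Rm.inv()*T).as_rotvec().round(4))
E
python3 - <<'E'
from h import *
plan([.569,.166,.24],20)
E
```

```text
t 0.15 tcp [0.3044 0.6573 0.2304] F [-0.31 -0.1   0.27] w 1.002 j [-1.23  0.59  0.05  1.61 -0.03  0.94 -0.03]
shift [-0.4465 -0.3346 -0.009 ] turn [-0.0016  0.0008  0.788 ]
```

```bash
python3 -m handwheel '[[[0.0854,-0.05,-0.037,-0.009,0,0,0.1],[0.0854,-0.1,-0.075,-0.009,0,0,0.2],[0.0854,-0.15,-0.112,-0.009,0,0,0.3],[0.0854,-0.2,-0.15,-0.009,0,0,0.4],[0.0854,-0.25,-0.187,-0.009,0,0,0.5],[0.0854,-0.3,-0.225,-0.009,0,0,0.6],[0.0854,-0.35,-0.262,-0.009,0,0,0.7],[0.0854,-0.39,-0.292,-0.009,0,0,0.788]]]'
python3 - <<'E'
from h import *
shot('wrist','w1'); plan([.569,.166,.24],20)
E
```

```text
clock: 1.15
tcp_pos: [0.5368, 0.226, 0.2403]
tool_rot: [0.576, 0.818, -0.0, 0.0]
force: [0.2, 1.8, 1.4]
gripper_width: 0.995
t 1.2 tcp [0.5406 0.2178 0.2408] F [ 2.82 -4.36 -0.29] w 1.002 j [-0.7   0.41  0.31  1.94 -0.16  0.81  0.04]
shift [-0.0582  0.01    0.0012] turn [ 0.0017  0.0067 -0.0166]
```

View pics/w1.png

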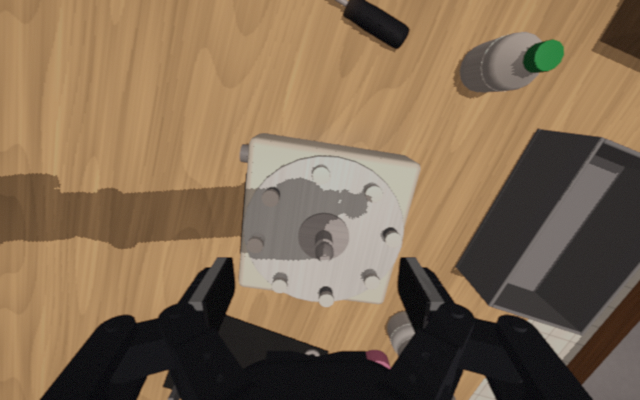

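The spindle tip is near (324,240), the hub at (325,235). The arm was still settling, so I retake it at rest and measure.

```bash
python3 - <<'E'
from h import *
shot('wrist','w1b');s,_,_=shot('wrist','w2'); print(s['tcp_pos'].round(4),np.abs(s['joint_velocities']).max())
P,im,d=cloud('wrist','w2'); Q=P.reshape(-1,3)
c=np.array([.57,.168])
for it in range(3):
    r=np.linalg.norm(Q[:,:2]-c,axis=1)
    b=Q[(r<.018)&(Q[:,2]>.1)]
    tip=Q[(r<.02)&(Q[:,2]>.123)]
    print('sp',len(b),b.mean(0).round(4),b.max(0).round(4),'tip',len(tip),tip.mean(0).round(4))
    hub=Q[(r<.034)&(Q[:,2]>.0785)&(Q[:,2]<.0825)]
    if len(hub)>10: print('hub',len(hub),((hub.min(0)+hub.max(0))/2).round(4),np.ptp(hub,axis=0).round(4))
    pl=Q[(r<.11)&(Q[:,2]>.073)&(Q[:,2]<.0785)]
    x=pl[:,:2]; print('plat',((x.min(0)+x.max(0))/2).round(4),np.ptp(x,axis=0), np.median(pl[:,2]))
    A=np.array(((x.min(0)+x.max(0))/2)); c=A
plan([.53,-.17,.22],20)
E
```

```text
[0.5391 0.2209 0.2407] 0.0934988987487386
sp 325 [0.5655 0.17   0.1152] [0.5767 0.1759 0.127 ] tip 54 [0.5662 0.1686 0.1249]
hub 1377 [0.5673 0.1656 0.0804] [0.0598 0.0601 0.0038]
plat [0.567  0.1657] [0.18874471 0.18904323] 0.07557728006223652
sp 325 [0.5655 0.17   0.1152] [0.5767 0.1759 0.127 ] tip 54 [0.5662 0.1686 0.1249]
hub 1377 [0.5673 0.1656 0.0804] [0.0598 0.0601 0.0038]
plat [0.567  0.1657] [0.18874471 0.18904323] 0.07557728006223652
sp 325 [0.5655 0.17   0.1152] [0.5767 0.1759 0.127 ] tip 54 [0.5662 0.1686 0.1249]
hub 1377 [0.5673 0.1656 0.0804] [0.0598 0.0601 0.0038]
plat [0.567  0.1657] [0.18874471 0.18904323] 0.07557728006223652
t 1.3 tcp [0.5374 0.2249 0.2404] F [0.26 0.06 0.19] w 1.002 j [-0.7   0.41  0.3   1.94 -0.16  0.81  0.03]
shift [-0.3695 -0.1394  0.021 ] turn [ 0.      0.0018 -0.0071]
```

```bash
python3 -m handwheel '[[[0.0854,-0.06,-0.023,0,0,0,0],[0.0854,-0.12,-0.045,0,0,0,0],[0.0854,-0.18,-0.068,0.005,0,0,0],[0.0854,-0.24,-0.09,0.01,0,0,0],[0.0854,-0.3,-0.113,0.015,0,0,0],[0.0854,-0.35,-0.132,0.02,0,0,0],[0.0854,-0.37,-0.14,0.02,0,0,0],[0.0854,-0.37,-0.14,0.02,0,0,0]]]'
python3 - <<'E'
from h import *
shot('wrist','w3a');s,_,_=shot('wrist','w3');print(s['tcp_pos'].round(4),np.abs(s['joint_velocities']).max())
E
```

```text
clock: 2.3
tcp_pos: [0.5308, -0.1671, 0.2201]
tool_rot: [0.574, 0.819, -0.0, -0.0]
force: [0.1, 0.4, -0.1]
gripper_width: 0.997
[ 0.5311 -0.1651  0.2201] 0.028681680072070042
```

View pics/w3.png

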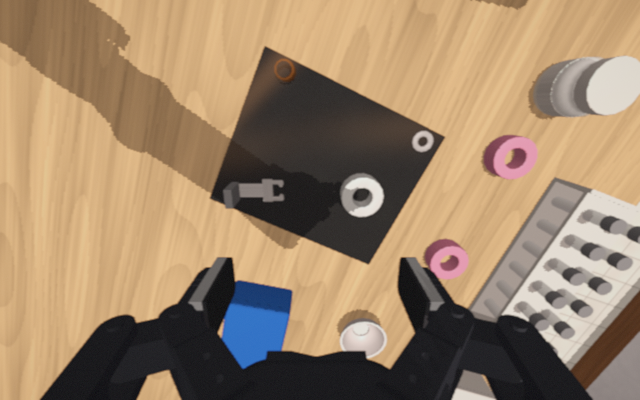

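Clip with its mouth at (283,189) and tab at (231,194), nearly along tool y; collar at (362,195). Washer (423,141) and vial (284,70) are clear of both.

```bash
python3 - <<'E'
from h import *
P,im,d=cloud('wrist','w3'); Q=P.reshape(-1,3)
c=P[183,362][:2]; print(P[183,362],P[195,362],P[193,231])
r=np.linalg.norm(Q[:,:2]-c,axis=1)
b=Q[(r<.06)&(Q[:,2]>.024)&(Q[:,2]<.031)]; e,(w,h),a=cv2.minAreaRect(b[:,:2].astype(np.float32)); print('collar',cv2.minEnclosingCircle((b[:,:2]*1000).astype(np.float32)),((b[:,:2].min(0)+b[:,:2].max(0))/2).round(4),np.ptp(b,axis=0),np.median(b[:,2]))
m=P[193,231][:2]; r=np.linalg.norm(Q[:,:2]-m,axis=1)
t=Q[(r<.045)&(Q[:,2]>.034)]; tt=t[t[:,2]>t[:,2].max()-.006]; print('tabtop',len(tt),cv2.minAreaRect((tt[:,:2]*1000).astype(np.float32)),t[:,2].max())
p=Q[(r<.1)&(Q[:,2]>.0045)&(Q[:,2]<.011)&(np.linalg.norm(Q[:,:2]-c,axis=1)>.035)]
print('plate',len(p),cv2.minAreaRect((p[:,:2]*1000).astype(np.float32)),np.median(p[:,2]))
np.save('pics/plate.npy',p)
u0,v0=200,150; cv2.imwrite('pics/w3z.png',cv2.resize(im[140:240,200:400,::-1],None,fx=4,fy=4,interpolation=cv2.INTER_CUBIC))
E
```

```text
[ 0.58714415 -0.15566019  0.0268903 ] [ 0.59979736 -0.17587559  0.00225349] [ 0.4439219  -0.21679469  0.04070102]
collar ((594.1288452148438, -172.55575561523438), 25.826440811157227) [ 0.5941 -0.1727] [0.05161793 0.05059045 0.00518424] 0.026432533964375754
tabtop 371 ((462.41375732421875, -177.8238067626953), (6.238426208496094, 3.1108593940734863), 18.388729095458984) 0.3097897281925226
plate 699 ((480.2540588378906, -188.14808654785156), (113.33977508544922, 128.32839965820312), 78.05809020996094) 0.006524057410830564
```

View pics/w3z.png

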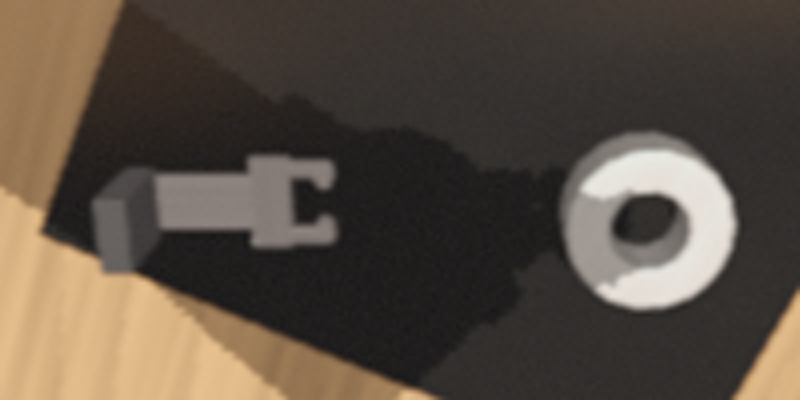

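```bash
python3 - <<'E'
from h import *
P,im,d=cloud('wrist','w3')
z=P[...,2]; vv,uu=np.mgrid[:400,:640]
box=(uu>215)&(uu<290)&(vv>170)&(vv<215)
g=im.astype(int).sum(2)
t=P[box&(z>.036)&(z<.06)]; tt=t[t[:,2]>.0395]; print('tab',len(t),len(tt),t[:,2].max(),cv2.minAreaRect((tt[:,:2]*1000).astype(np.float32)))
m=box&(z>.004)&(z<.010)&(g>250)&(uu>240); p=P[m]; print(len(p))
print(np.median(z[m]))
# refine: ray-plane at z=.007 using camera centre
q=p[:,:2]*1000
print('plate rect',cv2.minAreaRect(q.astype(np.float32)))
az=np.radians(20)
for _ in range(1):
    a=np.array([np.cos(az),np.sin(az)]); n=np.array([-a[1],a[0]])
    s=q@a; 
    print('s range',s.min(),s.max(),np.percentile(s,[1,99]))
    xs=[];ys=[]
    for k in np.arange(s.min(),s.max(),2.5):
        w=q[(s>=k)&(s<k+2.5)]@n
        if len(w)>3: print(round(k+1.25-s.max(),1),len(w),(w.min()+w.max())/2,np.ptp(w))
plan([.594,-.1727,.008],20)
E
```

```text
tab 191 164 0.04345411993845652 ((442.016357421875, -225.0067596435547), (9.762738227844238, 23.80621337890625), 19.89313507080078)
621
0.006521873741600764
plate rect ((477.3831481933594, -219.24209594726562), (58.1584358215332, 41.914955139160156), 33.9175910949707)
s range 344.75979316871155 399.6476501471945 [345.95697878 398.61338175]
-53.6 22 -362.70487392498154 16.45518119679366
-51.1 25 -362.6179535469456 16.77954470727053
-48.6 27 -375.4114670447744 42.43985970506094
-46.1 23 -362.3481347746961 16.087229380490953
-43.6 26 -362.5590191053508 16.65412271396849
-41.1 23 -362.4418919909151 16.045210280167282
-38.6 26 -362.1516187696557 17.251269574066896
-36.1 28 -362.4470059000054 16.283491047658913
-33.6 24 -362.3367438411481 16.64972239381882
-31.1 25 -362.4932845459488 16.370277495178357
-28.6 27 -362.06375969737496 16.865019478046122
-26.1 34 -362.59110069057283 29.87957911488985
-23.6 43 -362.7215246429456 29.609936946518758
-21.1 47 -362.72847558392834 30.13043294273183
-18.6 43 -362.6790483364431 30.224585894044424
-16.1 43 -362.6339711059396 29.764383358366388
-13.6 33 -362.4249646727574 29.458805827799097
-11.1 18 -362.87578915748435 26.743675899596838
-8.6 17 -362.35493450864993 26.505257687533344
-6.1 19 -362.84895259560903 27.216698131287387
-3.6 26 -362.74747335533016 27.01926380938704
-1.1 22 -362.4933867401015 26.627436232522257
t 2.4 tcp [ 0.5313 -0.164   0.22  ] F [ 1.44  0.16 -0.42] w 1.0 j [-0.04  0.41  0.34  2.01 -0.2   0.75  0.78]
shift [-0.0302  0.0558  0.212 ] turn [ 0.0003 -0.0017  0.0031]
```

```bash
python3 - <<'E'
from h import *
P,im,d=cloud('wrist','w3')
a=np.array([np.cos(np.radians(20)),np.sin(np.radians(20))]); n=np.array([-a[1],a[0]])
for nm,(u,v) in dict(washer=(430,141),w2=(416,141),pink=(447,245),vial=(284,70)).items():
    D=P[v,u][:2]-[.5941,-.1727]; print(nm,P[v,u].round(4),'along',(D@a).round(4),'across',(D@n).round(4))
plan([.5941,-.1727,.10],20)
E
```

```text
washer [ 0.6485 -0.0823  0.009 ] along 0.0821 across 0.0664
w2 [ 0.6335 -0.0881  0.0064] along 0.066 across 0.066
pink [ 0.7287 -0.1971  0.0201] along 0.1182 across -0.069
vial [ 0.4567 -0.0676  0.0026] along -0.0932 across 0.1458
t 2.4 tcp [ 0.5313 -0.164   0.22  ] F [ 1.44  0.16 -0.42] w 1.0 j [-0.04  0.41  0.34  2.01 -0.2   0.75  0.78]
shift [-0.0301  0.0559  0.12  ] turn [ 0.0003 -0.0017  0.0031]
```

```bash
python3 -m handwheel '[[[0.0854,-0.015,0.028,0.04,0,0,0],[0.0854,-0.03,0.055,0.08,0,0,0],[0.0854,-0.03,0.056,0.12,0,0,0],[0.0854,-0.03,0.056,0.15,0,0,0],[0.0854,-0.03,0.056,0.16,0,0,0],[0.0854,-0.03,0.056,0.16,0,0,0],[0.0854,-0.03,0.056,0.16,0,0,0],[0.0854,-0.03,0.056,0.16,0,0,0]]]'
python3 - <<'E'
from h import *
s,im,d=shot('wrist','w4'); print(s['tcp_pos'].round(4))
P,im,d=cloud('wrist','w4'); Q=P.reshape(-1,3)
r=np.linalg.norm(Q[:,:2]-[.594,-.1727],axis=1)
b=Q[(r<.04)&(Q[:,2]>.024)&(Q[:,2]<.031)]; print('collar',cv2.minEnclosingCircle((b[:,:2]*1000).astype(np.float32)),np.median(b[:,2]))
plan([.5941,-.1727,.007],20)
E
```

```text
clock: 3.4
tcp_pos: [0.5947, -0.1757, 0.0617]
tool_rot: [0.574, 0.819, 0.0, 0.001]
force: [-0.8, 0.7, -0.3]
gripper_width: 1.003
[ 0.5947 -0.1757  0.0617]
collar ((594.4364013671875, -172.5907745361328), 25.879724502563477) 0.026461364148323712
t 3.45 tcp [ 0.5945 -0.1758  0.0615] F [-0.34  0.45 -0.31] w 0.998 j [ 0.05  0.7   0.24  1.96 -0.32  0.51  0.86]
shift [0.0031 0.0006 0.0545] turn [ 0.0018  0.0011 -0.0001]
```

View pics/w4.png

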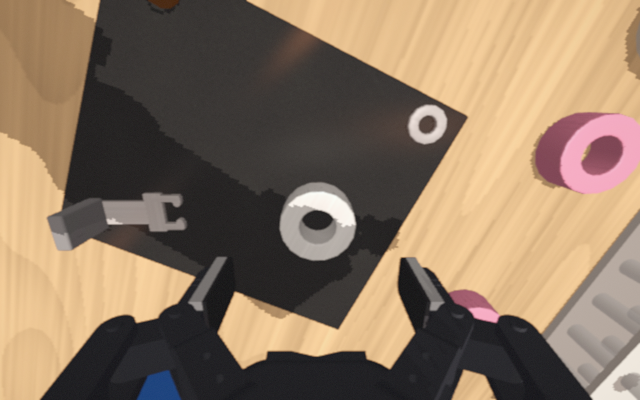

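The collar (318,222) sits between the open fingers, and its measured position is unchanged. Next I descend and grip.

```bash
python3 -m handwheel '[[[0.0854,0.003,0.0005,0.02,0,0,0],[0.0854,0.003,0.0005,0.04,0,0,0],[0.0854,0.003,0.0005,0.054,0,0,0],[0.0854,0.003,0.0005,0.054,0,0,0],[0.045,0.003,0.0005,0.054,0,0,0],[0.04,0.003,0.0005,0.054,0,0,0],[0.04,0.003,0.0005,0.054,0,0,0],[0.04,0.003,0.0005,0.054,0,0,0]]]'
```

```text
clock: 4.45
tcp_pos: [0.5939, -0.173, 0.0075]
tool_rot: [0.574, 0.819, 0.0, 0.001]
force: [-0.5, -0.1, 5.9]
gripper_width: 0.586
```

```bash
python3 -m handwheel '[[[0.04,0,0,-0.02,0,0,0],[0.04,0,0,-0.06,0,0,0],[0.04,0,0,-0.11,0,0,0],[0.04,0.03,0.008,-0.15,0,0,0],[0.04,0.08,0.022,-0.16,0,0,0],[0.04,0.13,0.036,-0.16,0,0,0],[0.04,0.18,0.05,-0.16,0,0,0],[0.04,0.22,0.061,-0.16,0,0,0]]]'
python3 - <<'E'
from h import *
plan([.5673,.1657,.16],20)
E
```

```text
clock: 5.45
tcp_pos: [0.5748, 0.0577, 0.1675]
tool_rot: [0.573, 0.82, 0.001, 0.0]
force: [1.2, 0.3, -0.5]
gripper_width: 0.583
t 5.45 tcp [0.5748 0.0577 0.1675] F [ 1.15  0.34 -0.47] w 0.583 j [-0.42  0.51  0.34  2.01 -0.27  0.66  0.44]
shift [0.104  0.03   0.0076] turn [ 0.0014 -0.0007  0.0018]
```

```bash
python3 -m handwheel '[[[0.04,0.04,0.011,0,0,0,0],[0.04,0.075,0.021,0,0,0,0],[0.04,0.1,0.028,0,0,0,0],[0.04,0.107,0.03,0,0,0,0],[0.04,0.107,0.03,0,0,0,0],[0.04,0.107,0.03,0,0,0,0],[0.04,0.107,0.03,0,0,0,0],[0.04,0.107,0.03,0,0,0,0]]]'
python3 - <<'E'
from h import *
s,im,d=shot('wrist','w5'); shot('side','s5')
P,im,d=cloud('wrist','w5'); Q=P.reshape(-1,3)
r=np.linalg.norm(Q[:,:2]-[.567,.1657],axis=1)
pl=Q[(r<.11)&(Q[:,2]>.073)&(Q[:,2]<.0785)];print(len(pl),cv2.minEnclosingCircle((pl[:,:2]*1000).astype(np.float32)))
b=Q[(r<.032)&(Q[:,2]>.17)&(Q[:,2]<.2)];print('collar',len(b),b.min(0),b.max(0),np.median(b,axis=0))
b=b[abs(b[:,2]-np.median(b[:,2]))<.003];print(cv2.minEnclosingCircle((b[:,:2]*1000).astype(np.float32)))
A=np.c_[b[:,:2]-b[:,:2].mean(0),np.ones(len(b))];print('tilt',np.linalg.lstsq(A,b[:,2],rcond=None)[0])
plan([.5673,.1657,.16],20)
E
```

```text
clock: 6.45
tcp_pos: [0.567, 0.1648, 0.1664]
tool_rot: [0.574, 0.819, -0.0, 0.0]
force: [0.1, 0.7, -0.3]
gripper_width: 0.577
23313 ((567.419677734375, 165.6591033935547), 94.73108673095703)
collar 8427 [0.53502575 0.13839432 0.17000532] [0.59440492 0.19066834 0.19999976] [0.56590369 0.16780519 0.18514946]
((565.689697265625, 169.20985412597656), 31.030303955078125)
tilt [-1.03490783e-04 -3.19146131e-03  1.85202759e-01]
t 6.55 tcp [0.5669 0.1653 0.1663] F [-0.41  0.11 -0.81] w 0.58 j [-0.61  0.53  0.35  1.98 -0.28  0.68  0.26]
shift [0.0002 0.0005 0.0063] turn [-0.0001  0.0001 -0.0008]
```

View pics/w5.png

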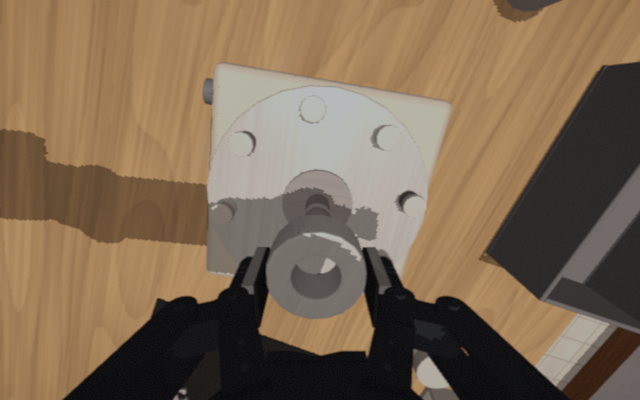

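View pics/s5.png

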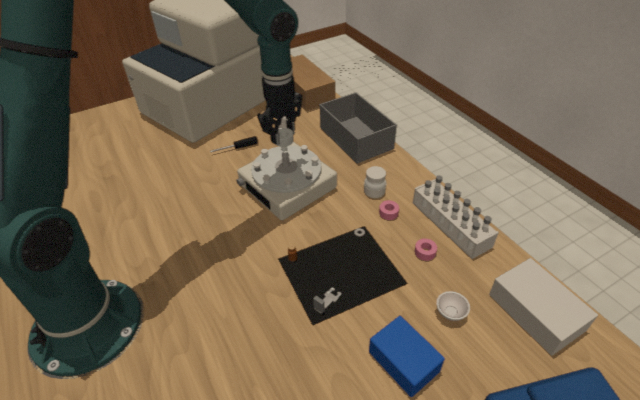

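The collar is held level (rim at about (316,270)) with the spindle visible just behind it. I measure the collar's offset along tool x before lowering.

```bash
python3 - <<'E'
from h import *
P,im,d=cloud('wrist','w5'); Q=P.reshape(-1,3)
a=np.array([np.cos(np.radians(20)),np.sin(np.radians(20))]); x=np.array([-a[1],a[0]])
s=np.load('pics/w5.npz'); D=(Q[:,:2]-s['p'][:2]); X=D@x*1e3; Y=D@a*1e3
m=(abs(Q[:,2]-.1852)<.0015)&(np.hypot(X,Y)<40)
for lo in range(-24,24,4):
    k=m&(Y>=lo)&(Y<lo+4); print(lo+2,X[k].min().round(1),X[k].max().round(1), end=' | ')
from scipy.optimize import least_squares
ang=np.arctan2(Y,X); pts=[]
for th in np.radians(list(range(-55,56,10))+list(range(125,236,10))):
    k=m&(abs(np.angle(np.exp(1j*(ang-th))))<.08)
    if k.sum()>5:
        i=np.argmax(np.hypot(X,Y)*k); pts.append((X[i],Y[i]))
pts=np.array(pts); f=least_squares(lambda c:np.hypot(pts[:,0]-c[0],pts[:,1]-c[1])-c[2],[0,0,26],loss='soft_l1'); print(f.x,f.cost)
E
```

```text
-22 -15.1 16.2 | -18 -19.4 19.7 | -14 -21.8 22.7 | -10 -24.2 23.9 | -6 -25.2 25.8 | -2 -25.7 25.3 | 2 -25.4 25.9 | 6 -25.1 25.1 | 10 -24.8 24.1 | 14 -21.7 22.8 | 18 -19.3 19.4 | 22 -15.2 15.4 | [ 0.0406602  -0.13932653 25.76604017] 0.8091649434878954
```

```bash
python3 -m handwheel '[[[0.04,0.0002,0.0005,0.01,0,0,0],[0.04,0.0002,0.0005,0.02,0,0,0],[0.04,0.0002,0.0005,0.03,0,0,0],[0.04,0.0002,0.0005,0.04,0,0,0],[0.04,0.0002,0.0005,0.05,0,0,0],[0.04,0.0002,0.0005,0.06,0,0,0],[0.04,0.0002,0.0005,0.07,0,0,0],[0.04,0.0002,0.0005,0.076,0,0,0]]]'
python3 -c "
from h import *
plan([.5674,.1657,.0851],20)"
```

```text
clock: 7.55
tcp_pos: [0.5671, 0.1661, 0.0896]
tool_rot: [0.574, 0.819, -0.0, -0.0]
force: [0.3, 0.5, -0.3]
gripper_width: 0.584
t 7.55 tcp [0.5671 0.1661 0.0896] F [ 0.27  0.45 -0.25] w 0.584 j [-0.56  0.64  0.28  2.02 -0.33  0.53  0.31]
shift [-0.0005  0.0002  0.0045] turn [-0.0006 -0.     -0.    ]
```

```bash
python3 -m handwheel '[[[0.04,0,0,0.0008,0,0,0],[0.04,0,0,0.0016,0,0,0],[0.04,0,0,0.0024,0,0,0],[0.04,0,0,0.003,0,0,0],[0.04,0,0,0.0035,0,0,0],[0.04,0,0,0.0035,0,0,0],[0.04,0,0,0.0035,0,0,0],[0.04,0,0,0.0035,0,0,0]]]'
```

```text
clock: 8.55
tcp_pos: [0.5673, 0.1661, 0.0868]
tool_rot: [0.574, 0.819, 0.0, 0.0]
force: [-0.2, -0.2, -0.4]
gripper_width: 0.58
```

```bash
python3 -m handwheel '[[[0.04,0,0,0.0005,0,0,0],[0.04,0,0,0.001,0,0,0],[0.04,0,0,0.001,0,0,0],[0.054,0,0,0.001,0,0,0],[0.06,0,0,0.001,0,0,0],[0.072,0,0,0.001,0,0,0],[0.075,0,0,0.001,0,0,0],[0.075,0,0,0.001,0,0,0]]]'
python3 - <<'E'
from h import *
s,im,d=shot('wrist','w6')
P,im,d=cloud('wrist','w6'); Q=P.reshape(-1,3)
r=np.linalg.norm(Q[:,:2]-[.567,.1657],axis=1)
b=Q[(r<.03)&(abs(Q[:,2]-.104)<.006)&(r>.013)];print(len(b),np.median(b[:,2]),cv2.minEnclosingCircle((b[:,:2]*1000).astype(np.float32)))
E
```

```text
clock: 9.55
tcp_pos: [0.5673, 0.1661, 0.0858]
tool_rot: [0.574, 0.819, 0.0, 0.0]
force: [-0.9, 0.6, 0.3]
gripper_width: 0.88
5063 0.10345511556004143 ((567.1808471679688, 166.0895233154297), 26.19477653503418)
```

View pics/w6.png

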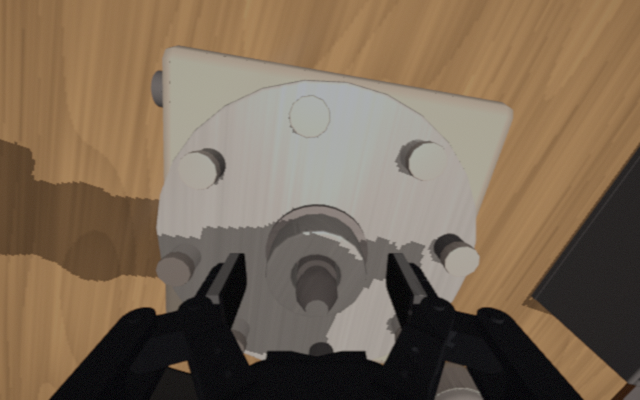

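```bash
python3 -m handwheel '[[[0.075,0,0,-0.02,0,0,0],[0.075,0,0,-0.06,0,0,0],[0.075,0,0,-0.1,0,0,0],[0.075,-0.04,-0.031,-0.115,0,0,0],[0.075,-0.088,-0.068,-0.115,0,0,0],[0.06,-0.136,-0.105,-0.115,0,0,0],[0.05,-0.184,-0.142,-0.115,0,0,0],[0.04,-0.232,-0.179,-0.115,0,0,0]]]'; python3 -m handwheel '[[[0.04,-0.045,-0.035,0,0,0,0],[0.04,-0.08,-0.062,0.02,0,0,0],[0.04,-0.093,-0.0725,0.05,0,0,0],[0.04,-0.093,-0.0725,0.09,0,0,0],[0.04,-0.093,-0.0725,0.12,0,0,0],[0.04,-0.093,-0.0725,0.13,0,0,0],[0.04,-0.093,-0.0725,0.13,0,0,0],[0.04,-0.093,-0.0725,0.13,0,0,0]]]'
python3 - <<'E'
from h import *
s,im,d=shot('wrist','w7'); 
P,im,d=cloud('wrist','w7'); Q=P.reshape(-1,3)
r=np.linalg.norm(Q[:,:2]-[.442,-.225],axis=1)
t=Q[(r<.025)&(Q[:,2]>.0385)&(Q[:,2]<.045)]; print(len(t),cv2.minAreaRect((t[:,:2]*1000).astype(np.float32)),np.median(t[:,2]))
plan([.4421,-.225,.012],20)
E
```

```text
clock: 10.6
tcp_pos: [0.4778, -0.1148, 0.2011]
tool_rot: [0.573, 0.819, 0.0, 0.0]
force: [1.3, 0.3, -0.1]
gripper_width: 0.467
clock: 11.6
tcp_pos: [0.4429, -0.2256, 0.0718]
tool_rot: [0.574, 0.819, 0.0, 0.001]
force: [-1.2, -0.3, 0.7]
gripper_width: 0.465
509 ((441.93414306640625, -225.2633056640625), (9.928657531738281, 24.593597412109375), 20.416481018066406) 0.041464040814445546
t 11.65 tcp [ 0.443  -0.2256  0.0719] F [0.32 0.16 0.29] w 0.469 j [ 0.2   0.59  0.24  2.23 -0.39  0.35  1.12]
shift [ 0.0009 -0.0007  0.0599] turn [0.0017 0.0016 0.0002]
```

View pics/w7.png

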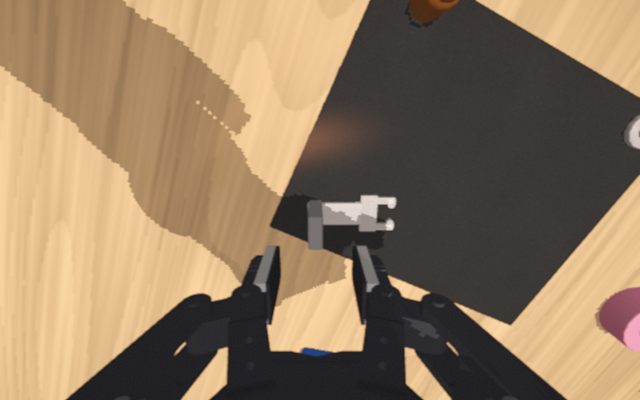

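The tab (315,225) lies midway between the fingers. I descend and grip.

```bash
python3 -m handwheel '[[[0.04,0.0007,-0.0008,0.02,0,0,0],[0.04,0.0007,-0.0008,0.04,0,0,0],[0.04,0.0007,-0.0008,0.055,0,0,0],[0.04,0.0007,-0.0008,0.059,0,0,0],[0.025,0.0007,-0.0008,0.059,0,0,0],[0.01,0.0007,-0.0008,0.059,0,0,0],[0.003,0.0007,-0.0008,0.059,0,0,0],[0.003,0.0007,-0.0008,0.059,0,0,0]]]'
python3 -c "
from h import *
plan([.4421,-.225,.012],20)"
```

```text
clock: 12.65
tcp_pos: [0.4415, -0.2251, 0.0124]
tool_rot: [0.574, 0.819, 0.0, 0.001]
force: [-0.9, -0.1, 5.7]
gripper_width: 0.107
t 12.65 tcp [ 0.4415 -0.2251  0.0124] F [-0.89 -0.11  5.73] w 0.107 j [ 0.27  0.7   0.14  2.25 -0.44  0.22  1.16]
shift [-0.0001  0.0006  0.0004] turn [ 0.0009  0.0008 -0.0001]
```

```bash
python3 -m handwheel '[[[0.003,0,0,-0.02,0,0,0],[0.003,0,0,-0.06,0,0,0],[0.003,0,0,-0.1,0,0,0],[0.003,0.03,0.0145,-0.14,0,0,0],[0.003,0.08,0.0387,-0.145,0,0,0],[0.003,0.13,0.0629,-0.145,0,0,0],[0.003,0.18,0.087,-0.145,0,0,0],[0.003,0.23,0.1112,-0.145,0,0,0]]]';  python3 -m handwheel '[[[0.003,0.045,0.0218,0,0,0,0],[0.003,0.08,0.0387,0,0,0,0],[0.003,0.0945,0.0457,0.01,0,0,0],[0.003,0.0945,0.0457,0.02,0,0,0],[0.003,0.0945,0.0457,0.025,0,0,0],[0.003,0.0945,0.0457,0.025,0,0,0],[0.003,0.0945,0.0457,0.025,0,0,0],[0.003,0.0945,0.0457,0.025,0,0,0]]]'
python3 - <<'E'
from h import *
s,im,d=shot('wrist','w8'); shot('side','s8');s2,im,d=shot('wrist','w8b')
plan([.478,.1334,.13],20)
E
```

```text
clock: 13.65
tcp_pos: [0.4666, 0.0311, 0.1569]
tool_rot: [0.574, 0.819, 0.0, 0.0]
force: [0.5, -0.2, -0.5]
gripper_width: 0.106
clock: 14.65
tcp_pos: [0.4778, 0.1332, 0.1321]
tool_rot: [0.574, 0.819, 0.0, 0.0]
force: [0.1, -0.3, -0.3]
gripper_width: 0.107
t 14.8 tcp [0.4777 0.1337 0.132 ] F [-0.17 -0.94 -0.98] w 0.107 j [-0.65  0.49  0.38  2.21 -0.38  0.5   0.37]
shift [-0.0003  0.0002  0.002 ] turn [ 0.0005 -0.     -0.0001]
```

View pics/w8b.png

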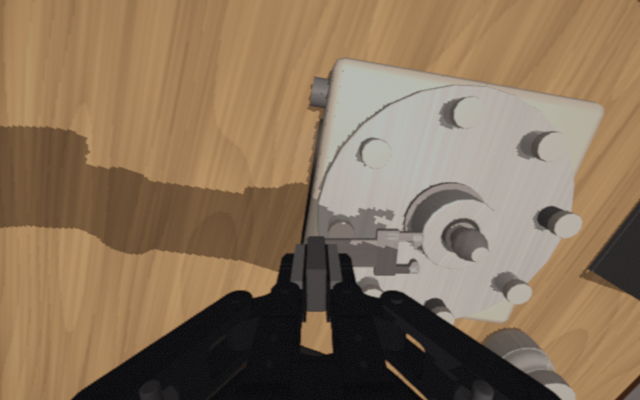

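View pics/s8.png

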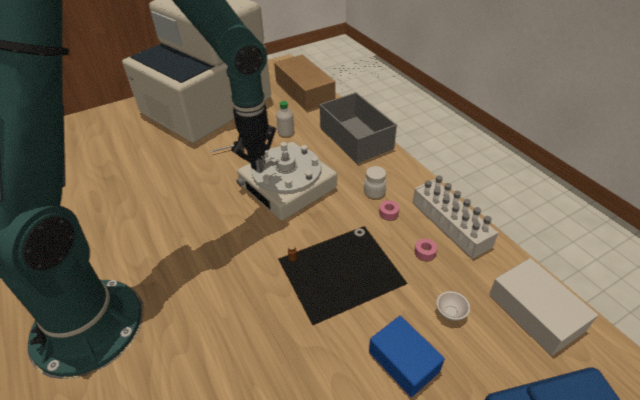

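The clip is held with its jaws at (405,255), level with the spindle tip at (470,245). I measure its height, tilt and centreline against the collar and platform.

```bash
python3 - <<'E'
from h import *
P,im,d=cloud('wrist','w8b'); Q=P.reshape(-1,3); p0=np.load('pics/w8b.npz')['p']
r=np.linalg.norm(Q[:,:2]-[.5673,.1658],axis=1)
b=Q[(r<.03)&(abs(Q[:,2]-.104)<.004)];c,rr=cv2.minEnclosingCircle((b[:,:2]*1000).astype(np.float32));print('collar',len(b),np.median(b[:,2]),c,rr)
pl=Q[(r<.11)&(Q[:,2]>.073)&(Q[:,2]<.0785)];print('plat',cv2.minEnclosingCircle((pl[:,:2]*1000).astype(np.float32)))
a=np.array([np.cos(np.radians(20)),np.sin(np.radians(20))]); n=np.array([-a[1],a[0]])
D=Q[:,:2]-p0[:2]; s=D@a*1e3; w=D@n*1e3
h=Q[:,2]-p0[2]
k=(s>22)&(s<66)&(abs(w)<20)&(h>-.012)&(h<.004)
print(k.sum(),'h',np.median(h[k]))
A=np.c_[s[k],w[k],np.ones(k.sum())]; print('fit h(mm)=',np.linalg.lstsq(A,h[k]*1e3,rcond=None)[0])
for lo in np.arange(14,66,3):
    j=k&(s>=lo)&(s<lo+3)
    if j.sum()>5: print(lo+1.5,j.sum(),w[j].min().round(1),w[j].max().round(1),((w[j].min()+w[j].max())/2).round(2),(np.median(h[j])*1e3).round(2))
print('s max',s[k].max())
D=(np.array([.5673,.1658])-p0[:2]); print('spindle s,w',D@a*1e3,D@n*1e3)
E
```

```text
collar 3380 0.1033695522847209 (566.506591796875, 165.66123962402344) 26.41672706604004
plat ((567.712890625, 165.0064239501953), 95.25824737548828)
2226 h -0.0059977056094647485
fit h(mm)= [-0.00817744 -0.00746796 -5.7488221 ]
21.5 47 -9.2 8.6 -0.33 -5.75
24.5 153 -8.6 8.8 0.1 -5.95
27.5 147 -9.2 8.8 -0.22 -6.06
30.5 149 -9.3 8.8 -0.25 -5.96
33.5 185 -14.6 14.4 -0.1 -6.04
36.5 242 -15.6 14.8 -0.4 -5.92
39.5 235 -15.3 14.8 -0.24 -5.89
42.5 243 -15.8 14.7 -0.54 -6.02
45.5 242 -16.0 14.8 -0.62 -5.93
48.5 114 -15.3 14.3 -0.52 -6.07
51.5 99 -13.8 13.0 -0.41 -6.09
54.5 118 -13.7 13.1 -0.3 -6.03
57.5 159 -14.0 13.3 -0.34 -6.08
60.5 93 -13.7 13.3 -0.2 -6.13
s max 61.59747918602331
spindle s,w 95.15608353696173 -0.29245003716132817
```

```bash
python3 -m handwheel '[[[0.003,0,0,0.005,0,0,0],[0.003,0,0,0.01,0,0,0],[0.003,0,0,0.015,0,0,0],[0.003,0,0,0.018,0,0,0],[0.003,0,0,0.018,0,0,0],[0.003,0,0,0.018,0,0,0],[0.003,0,0,0.018,0,0,0],[0.003,0,0,0.018,0,0,0]]]'
python3 - <<'E'
from h import *
s,im,d=shot('wrist','w9')
P,im,d=cloud('wrist','w9'); Q=P.reshape(-1,3); p0=s['tcp_pos']
r=np.linalg.norm(Q[:,:2]-[.5673,.1658],axis=1)
b=Q[(r<.028)&(r>.013)&(abs(Q[:,2]-.104)<.003)];print('collar top',np.median(b[:,2]))
a=np.array([np.cos(np.radians(20)),np.sin(np.radians(20))]); n=np.array([-a[1],a[0]])
D=Q[:,:2]-p0[:2]; S=D@a*1e3; w=D@n*1e3
k=(S>22)&(S<60)&(abs(w)<13)&(abs(Q[:,2]-p0[2]+.006)<.002); print('plate top',np.median(Q[k,2]))
D=(np.array([.5673,.1658])-p0[:2]); print('spindle s,w',D@a*1e3,D@n*1e3)
plan([.478,.1334,.114],20)
E
```

```text
clock: 15.8
tcp_pos: [0.4777, 0.1337, 0.114]
tool_rot: [0.574, 0.819, 0.0, 0.0]
force: [-0.2, -0.2, -0.4]
gripper_width: 0.106
collar top 0.10346577170088622
plate top 0.10802309825181661
spindle s,w 95.2105816680284 -0.5274811864903955
t 15.85 tcp [0.4776 0.1338 0.1139] F [ 0.02 -0.04 -1.1 ] w 0.108 j [-0.63  0.52  0.35  2.22 -0.4   0.46  0.39]
shift [-0.0005  0.0002 -0.0001] turn [ 0.0003 -0.      0.    ]
```

```bash
python3 -m handwheel '[[[0.003,-0.0001,0.004,0,0,0,0],[0.003,-0.0002,0.008,0,0,0,0],[0.003,-0.0002,0.012,0,0,0,0],[0.003,-0.0002,0.016,0,0,0,0],[0.003,-0.0002,0.02,0,0,0,0],[0.003,-0.0002,0.024,0,0,0,0],[0.003,-0.0002,0.027,0,0,0,0],[0.003,-0.0002,0.027,0,0,0,0]]]'
python3 - <<'E'
from h import *
s,im,d=shot('wrist','w10')
plan([.478,.1334,.114],20)
E
```

```text
clock: 16.85
tcp_pos: [0.5033, 0.1428, 0.1138]
tool_rot: [0.574, 0.819, 0.0, 0.0]
force: [-0.3, -1.0, -1.2]
gripper_width: 0.104
t 16.9 tcp [0.503  0.1428 0.1138] F [ 0.38 -0.02 -1.48] w 0.109 j [-0.63  0.55  0.36  2.16 -0.4   0.49  0.39]
shift [-0.0003 -0.0267 -0.0002] turn [-0.0001 -0.      0.0001]
```

View pics/w10.png

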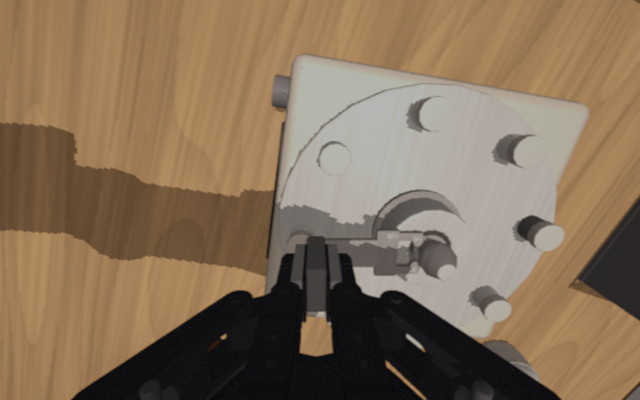

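Jaws (410,253) are entering under the head, about 3 mm short of contact. The push now goes in small increments.

```bash
python3 -m handwheel '[[[0.003,0,0.001,0,0,0,0],[0.003,0,0.002,0,0,0,0],[0.003,0,0.003,0,0,0,0],[0.003,0,0.004,0,0,0,0],[0.003,0,0.005,0,0,0,0],[0.003,0,0.006,0,0,0,0],[0.003,0,0.007,0,0,0,0],[0.003,0,0.008,0,0,0,0]]]'
cat > f.py <<'E'
from h import *
s=ctrl.observe(); a=np.array([np.cos(np.radians(20)),np.sin(np.radians(20))]); n=np.array([-a[1],a[0]])
D=(np.array([.5673,.1658])-s['tcp_pos'][:2])*1e3
print('rest spindle ahead of eye %.1f lat %.2f'%(D@a-55.6,D@n),'Falong %.1f lat %.1f z %.1f'%(s['force'][:2]@a,s['force'][:2]@n,s['force'][2]),s['tcp_pos'][2],s['gripper_width'])
E
python3 f.py
```

```text
clock: 17.9
tcp_pos: [0.5098, 0.1453, 0.1136]
tool_rot: [0.574, 0.819, -0.001, -0.001]
force: [-1.8, -1.0, -0.1]
gripper_width: 0.108
rest spindle ahead of eye 5.5 lat -0.36 Falong -2.0 lat -0.3 z -0.1 0.11362372557332395 0.10758935481490602
```

```bash
python3 -m handwheel '[[[0.003,0,0.001,0,0,0,0],[0.003,0,0.002,0,0,0,0],[0.003,0,0.003,0,0,0,0],[0.003,0,0.004,0,0,0,0],[0.003,0,0.005,0,0,0,0],[0.003,0,0.005,0,0,0,0],[0.003,0,0.005,0,0,0,0],[0.003,0,0.005,0,0,0,0]]]'
python3 f.py
```

```text
clock: 18.9
tcp_pos: [0.5148, 0.1471, 0.1137]
tool_rot: [0.574, 0.819, -0.0, -0.0]
force: [-4.6, -1.8, -0.1]
gripper_width: 0.102
rest spindle ahead of eye 0.1 lat -0.35 Falong -4.9 lat -0.1 z -0.1 0.11367579091239054 0.10217345449066506
```

```bash
python3 -m handwheel '[[[0.003,0,0.001,0,0,0,0],[0.003,0,0.002,0,0,0,0],[0.003,0,0.003,0,0,0,0],[0.003,0,0.004,0,0,0,0],[0.003,0,0.004,0,0,0,0],[0.003,0,0.004,0,0,0,0],[0.003,0,0.004,0,0,0,0],[0.003,0,0.004,0,0,0,0]]]'
python3 f.py
```

```text
clock: 19.9
tcp_pos: [0.5176, 0.1481, 0.1137]
tool_rot: [0.574, 0.819, -0.001, -0.001]
force: [-6.2, -2.3, 4.1]
gripper_width: 0.111
rest spindle ahead of eye -2.9 lat -0.32 Falong -6.6 lat -0.0 z 4.1 0.113727640725597 0.11053795069292824
```

```bash
python3 -m handwheel '[[[0.003,0,0.001,0,0,0,0],[0.003,0,0.002,0,0,0,0],[0.003,0,0.002,0,0,0,0],[0.003,0,0.002,0,0,0,0],[0.003,0,0.002,0,0,0,0],[0.003,0,0.002,0,0,0,0],[0.003,0,0.002,0,0,0,0],[0.003,0,0.002,0,0,0,0]]]'
python3 f.py; python3 - <<'E'
from h import *
s,im,d=shot('wrist','w11'); cv2.imwrite('pics/w11z.png',cv2.resize(im[180:330,280:480,::-1],None,fx=4,fy=4,interpolation=cv2.INTER_CUBIC))
P,im,d=cloud('wrist','w11'); Q=P.reshape(-1,3); p0=s['tcp_pos']
a=np.array([np.cos(np.radians(20)),np.sin(np.radians(20))]); n=np.array([-a[1],a[0]])
D=Q[:,:2]-p0[:2]; S=D@a*1e3; w=D@n*1e3
k=(S>22)&(S<48)&(abs(w)<13)&(abs(Q[:,2]-p0[2]+.006)<.004); print('plate top',np.median(Q[k,2]),np.linalg.lstsq(np.c_[S[k],w[k],np.ones(k.sum())],Q[k,2]*1e3,rcond=None)[0])
r=np.linalg.norm(Q[:,:2]-[.575,.1685],axis=1)
pl=Q[(r<.105)&(Q[:,2]>.073)&(Q[:,2]<.0785)];x=pl[:,:2];print('plat',cv2.minEnclosingCircle((x*1000).astype(np.float32)))
E
```

```text
clock: 20.9
tcp_pos: [0.519, 0.1486, 0.1137]
tool_rot: [0.574, 0.819, -0.001, -0.001]
force: [-8.0, -2.0, 4.5]
gripper_width: 0.108
rest spindle ahead of eye -4.3 lat -0.33 Falong -8.2 lat 0.8 z 4.5 0.11374600786506671 0.10750029557374455
plate top 0.10762770754125693 [ 3.29951989e-03 -1.11170155e-02  1.07466924e+02]
plat ((576.8740844726562, 169.11439514160156), 94.9803466796875)
```

View pics/w11z.png

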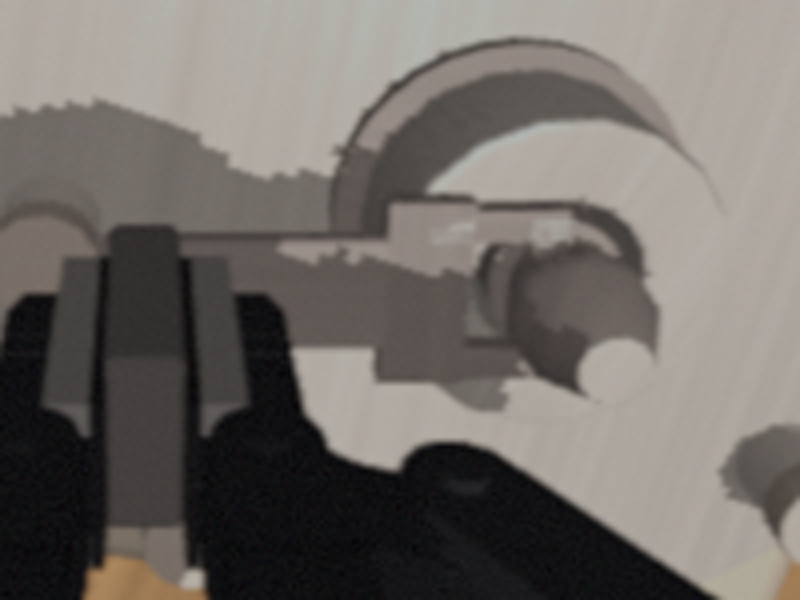

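```bash
python3 -m handwheel '[[[0.003,0,0.0005,-0.0004,0,0,0],[0.003,0,0.001,-0.0004,0,0,0],[0.003,0,0.0015,-0.0004,0,0,0],[0.003,0,0.002,-0.0004,0,0,0],[0.003,0,0.002,-0.0004,0,0,0],[0.003,0,0.002,-0.0004,0,0,0],[0.003,0,0.002,-0.0004,0,0,0],[0.003,0,0.002,-0.0004,0,0,0]]]'
python3 f.py
```

```text
clock: 21.95
tcp_pos: [0.5206, 0.1492, 0.1138]
tool_rot: [0.574, 0.819, -0.002, -0.002]
force: [-6.6, -2.2, 2.2]
gripper_width: 0.105
rest spindle ahead of eye -6.1 lat -0.42 Falong -7.0 lat 0.2 z 2.2 0.1138260896466821 0.10454335845896633
```

```bash
python3 -m handwheel '[[[0.003,0,0.0005,0,0,0,0],[0.003,0,0.001,0,0,0,0],[0.003,0,0.0015,0,0,0,0],[0.003,0,0.0015,0,0,0,0],[0.003,0,0.0015,0,0,0,0],[0.003,0,0.0015,0,0,0,0],[0.003,0,0.0015,0,0,0,0],[0.003,0,0.0015,0,0,0,0]]]'
python3 f.py; python3 - <<'E'
from h import *
s,im,d=shot('wrist','w12'); cv2.imwrite('pics/w12z.png',cv2.resize(im[180:330,280:480,::-1],None,fx=4,fy=4,interpolation=cv2.INTER_CUBIC))
P,im,d=cloud('wrist','w12'); Q=P.reshape(-1,3); p0=s['tcp_pos']
r=np.linalg.norm(Q[:,:2]-[.575,.1685],axis=1)
pl=Q[(r<.105)&(Q[:,2]>.073)&(Q[:,2]<.0785)];x=pl[:,:2];c,_=cv2.minEnclosingCircle((x*1000).astype(np.float32));print('plat',c,'defl',np.hypot(c[0]-567.4,c[1]-165.7))
E
```

```text
clock: 22.95
tcp_pos: [0.5235, 0.1503, 0.114]
tool_rot: [0.574, 0.819, -0.001, -0.0]
force: [-5.6, -2.2, 0.3]
gripper_width: 0.107
rest spindle ahead of eye -9.2 lat -0.41 Falong -6.0 lat -0.1 z 0.3 0.11396261857148628 0.10658527264855258
plat (574.16015625, 168.09251403808594) defl 7.171041482717325
```

View pics/w12z.png

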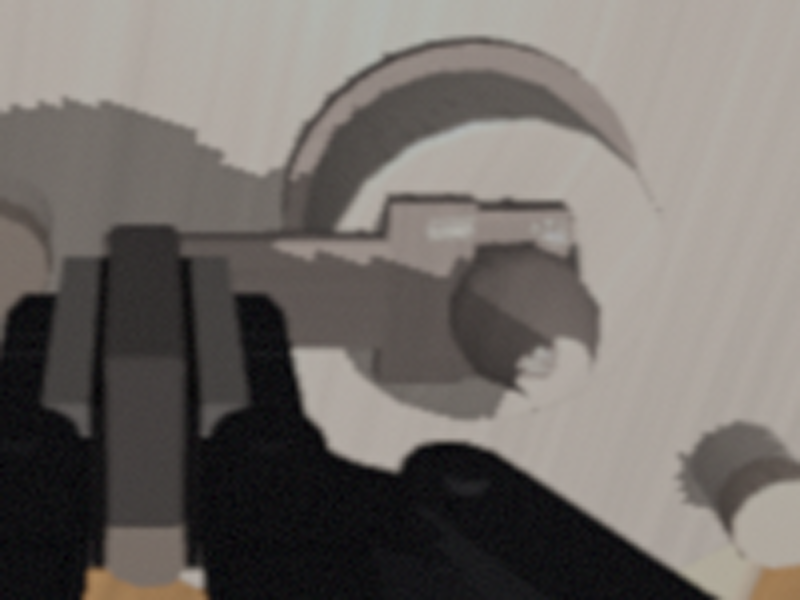

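The clip has snapped: the spindle now sits against the bridge at about (525,310) in the zoom, and the force and deflection have dropped. Next I ease the platform back to rest before letting go.

```bash
python3 -m handwheel '[[[0.003,0,-0.001,0,0,0,0],[0.003,0,-0.002,0,0,0,0],[0.003,0,-0.003,0,0,0,0],[0.003,0,-0.004,0,0,0,0],[0.003,0,-0.005,0,0,0,0],[0.003,0,-0.006,0,0,0,0],[0.003,0,-0.007,0,0,0,0],[0.003,0,-0.007,0,0,0,0]]]'
python3 f.py; python3 - <<'E'
from h import *
s,im,d=shot('wrist','w13'); cv2.imwrite('pics/w13z.png',cv2.resize(im[180:330,280:480,::-1],None,fx=4,fy=4,interpolation=cv2.INTER_CUBIC))
P,im,d=cloud('wrist','w13'); Q=P.reshape(-1,3); p0=s['tcp_pos']
r=np.linalg.norm(Q[:,:2]-[.569,.166],axis=1)
pl=Q[(r<.105)&(Q[:,2]>.073)&(Q[:,2]<.0785)];x=pl[:,:2];c,_=cv2.minEnclosingCircle((x*1000).astype(np.float32));print('plat',c)
E
```

```text
clock: 24.0
tcp_pos: [0.5183, 0.1482, 0.1144]
tool_rot: [0.574, 0.819, 0.001, 0.001]
force: [-1.4, -0.1, -3.7]
gripper_width: 0.102
rest spindle ahead of eye -3.5 lat -0.25 Falong -1.4 lat 0.4 z -3.7 0.11444427231130072 0.10203115489707301
plat (569.6127319335938, 166.29507446289062)
```

View pics/w13z.png

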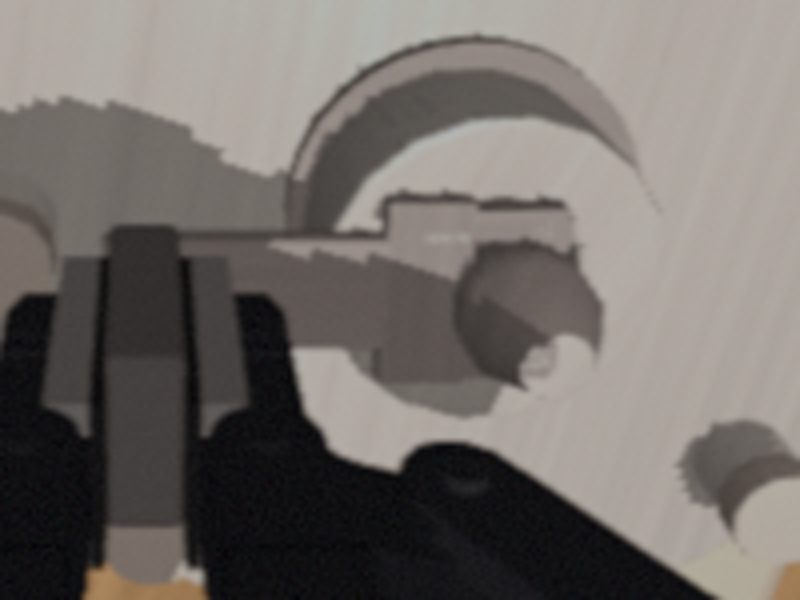

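```bash
python3 -m handwheel '[[[0.003,0,-0.001,0.0003,0,0,0],[0.003,0,-0.002,0.0005,0,0,0],[0.003,0,-0.002,0.0005,0,0,0],[0.003,0,-0.002,0.0005,0,0,0],[0.012,0,-0.002,0.0005,0,0,0],[0.018,0,-0.002,0.0005,0,0,0],[0.028,0,-0.002,0.0005,0,0,0],[0.035,0,-0.002,0.0005,0,0,0]]]'
python3 f.py;python3 -m handwheel '[[[0.035,0,-0.002,0,0,0,0],[0.035,0,-0.002,-0.01,0,0,0],[0.035,0,-0.002,-0.03,0,0,0],[0.035,0,-0.002,-0.06,0,0,0],[0.035,0,-0.002,-0.08,0,0,0],[0.035,0,-0.002,-0.1,0,0,0],[0.035,0,-0.002,-0.1,0,0,0],[0.035,0,-0.002,-0.1,0,0,0]]]'
python3 - <<'E'
from h import *
s,im,d=shot('wrist','w14')
P,im,d=cloud('wrist','w14'); Q=P.reshape(-1,3)
r=np.linalg.norm(Q[:,:2]-[.5674,.1657],axis=1)
pl=Q[(r<.105)&(Q[:,2]>.073)&(Q[:,2]<.0785)];c,_=cv2.minEnclosingCircle((pl[:,:2]*1000).astype(np.float32));print('plat',c)
a=np.array([np.cos(np.radians(20)),np.sin(np.radians(20))]); n=np.array([-a[1],a[0]])
D=Q[:,:2]-np.array(c)/1e3; S=D@a*1e3; w=D@n*1e3
k=(S>-45)&(S<10)&(abs(w)<16)&(abs(Q[:,2]-.108)<.003)&(Q[:,2]>.106)
print('plate',np.median(Q[k,2]),np.linalg.lstsq(np.c_[S[k],w[k],np.ones(k.sum())],Q[k,2]*1e3,rcond=None)[0],'smax',np.percentile(S[k],99.5))
kk=k&(S>-22); 
for lo in range(-42,8,3):
    j=k&(S>=lo)&(S<lo+3); print(lo+1.5,j.sum(),w[j].min().round(1) if j.any() else '',w[j].max().round(1) if j.any() else '')
k=(np.hypot(S,w)<28)&(abs(Q[:,2]-.1035)<.0015); print('collar',np.median(Q[k,2]),cv2.minEnclosingCircle((Q[k,:2]*1000).astype(np.float32)))
k=(S>-75)&(S<-40)&(abs(w)<18)&(abs(Q[:,2]-.142)<.003); print('tab',cv2.minAreaRect(np.c_[S[k],w[k]].astype(np.float32)),np.median(Q[k,2]))
E
```

```text
clock: 25.05
tcp_pos: [0.5158, 0.1474, 0.1138]
tool_rot: [0.574, 0.819, 0.0, 0.0]
force: [0.3, -0.5, 0.5]
gripper_width: 0.413
rest spindle ahead of eye -0.9 lat -0.30 Falong 0.1 lat -0.5 z 0.5 0.11376785633311767 0.41269132753880733
clock: 26.05
tcp_pos: [0.5133, 0.1466, 0.2134]
tool_rot: [0.574, 0.819, -0.0, -0.0]
force: [0.2, 0.1, -0.1]
gripper_width: 0.408
plat (567.10693359375, 165.522216796875)
plate 0.10795249159612008 [ 2.20683996e-02 -3.28094234e-03  1.08429570e+02] smax 6.55883571765749
-40.5 56 -8.1 9.0
-37.5 63 -8.1 8.8
-34.5 63 -8.3 8.9
-31.5 59 -8.3 8.7
-28.5 65 -8.3 9.0
-25.5 60 -8.3 8.9
-22.5 61 -8.2 8.9
-19.5 84 -14.2 14.7
-16.5 102 -15.2 14.8
-13.5 104 -15.2 15.0
-10.5 104 -15.0 15.0
-7.5 66 -15.1 14.8
-4.5 30 -13.2 13.8
-1.5 28 -14.0 13.6
1.5 45 -14.0 13.9
4.5 58 -14.1 13.9
7.5 18 -14.3 12.3
collar 0.1034604050151221 ((565.3564453125, 165.46299743652344), 25.764616012573242)
tab ((-54.556602478027344, -0.07896232604980469), (23.78464698791504, 9.495621681213379), 89.75630950927734) 0.14237007678199048
```

View pics/w14.png

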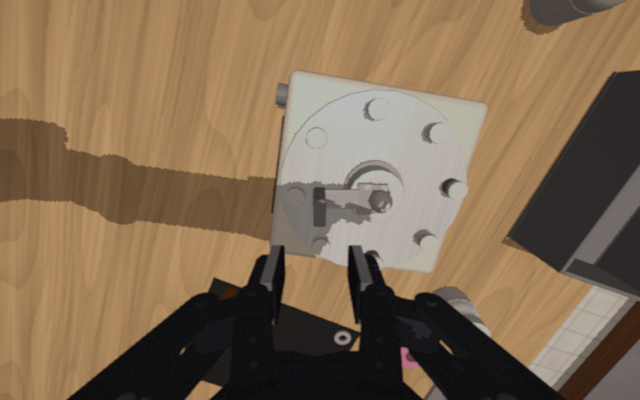

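```bash
python3 -c "
from h import *
s=ctrl.observe();print(s['clock'],s['force'].round(2),np.abs(s['joint_velocities']).max().round(3));print(ctrl.finish_job())"
```

```text
26.1 [0.19 0.22 0.15] 0.008
the job is handed in; nothing more can be done
None
```

The collar sits on the hub, the clip has snapped into the spindle's groove, and both were let go. I handed the job in at 26.1 s, and no verdict was reported.

- **Collar:** it went over the spindle and was released on the hub. Its top measured 103.5 mm. All my depth readings run about 0.5 mm low, so that matches the expected 104 mm. It was centred within about 0.5 mm on release. In the last picture, with the clip partly covering it, the collar looked about 2 mm off centre, inside the 4.5 mm limit.
- **Clip:** I pushed it in along its x axis in small steps. The highest wrist force I read was 8.2 N, with about 10 mm of platform give. The force then dropped to 6–7 N and the platform came back to about 7 mm as the clip snapped in. I eased the platform back to rest before opening the fingers.
- **Last check:** with the gripper 0.1 m clear, the eye measured about 0.4 mm from the spindle axis. The clip's underside was within about 1 mm of its seat height and tilted about 0.02 rad. The platform was back at its rest place within 0.5 mm, and the wrist force was near zero.
- **Disagreement during the push:** after the snap, the eye position worked out from the arm was about 2 mm off the camera's reading. I put this down to flex or slip in the grip. The final picture, taken after release, does not depend on it.
- **Not checked:** I read forces only at the end of each move, so peaks in between were not seen. I did not re-measure the bystanders, but every path stayed clear of them.

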